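# Load the top carrier tray into the spring-clip mount

### The job

Lift only the top tray off the nested stack, leaving the two trays under it nested where they are. Set it down level on the open front part of the mount, its two ears on the two rails and clear of the spring clips, and let go of it. Then push it along the rails, without gripping it, until both ears are fully home against the rear stops and both clips have snapped down behind them; disturb nothing else on the bench.

Things in the scene. Friction and masses are not known exactly. Their poses are not given: they have to be found in the camera images.
- tray_top: Top one of three identical aluminium trays, the one to load. Origin: centre of its underside; x across, y along (ears at both ends), z up. Rim 64 (x) by 104 mm (y), height 30. The rim is a lip 7 mm thick with upright faces, 14 to 30 mm above the origin; a pan 46 by 86 mm lies below it. Mid-end ears, 40 mm wide in x, 4 thick (22 to 26 mm above the origin), reach 64 mm from the centre. About 100 g.
- tray_mid: Second tray, identical, right under the top one; must stay. Trays nest 16 mm apart: each lip stands on the lip below, outer faces flush, the pan 14 mm deep inside the tray below with 2 mm play. Fingers reaching more than 16 mm below the top edge of the stack take hold of this tray too.
- tray_low: The lowest tray, identical, sitting in the nest block. It must stay.
- stack_base: Grey nest block fixed to the bench under the stack, 84 by 144 mm; origin at the centre of its underside, axes parallel to the trays' at the start. The lowest tray's underside is 8 mm above its origin, the top tray's 40 mm, the top edge of the stack 70 mm.
- mount: Mount fixed to the bench: aluminium plate 128 (x) by 166 mm (y), 6 thick, two blue rails along x from -64 to +56 mm, only plate between them. Origin: underside, midway between the rails; +x: push direction, open front to rear stops. Ledges for the ears: top 31 mm high, from 56 mm either side of the middle line to guide walls at 66.5 mm (2.5 mm side play). Highest point 51 mm.
- load_point (a point): Where the tray's origin lies with its ears on the open front of the rails: fixed to the mount at x -38 mm, 9 mm high, axes as the mount's; tray x along mount x, either way round. The rails are open from above where mount x is below -14 mm; the guide walls flare outward there.
- seat_point (a point): Where the tray's origin lies when fully home: fixed to the mount at x +28 mm, 9 mm high, a push of 66 mm from load_point. The ears then meet the stops at mount x = 48 mm, under a roof 38 mm high that starts at x = 32 mm. Push low on the lip, at ear height or just below: pushed high, the light tray tips forward and jams.
- clip_left (a joint): Steel spring clip over the +y rail, mount x -12 to +6 mm. 0 m = down, grows as it is lifted. An ear lifts it about 1.5 mm on its way under; it drops to 0 behind the ear once the ear is home. Pressed down by about 0.8 N at rest and 1.3 N lifted; pushing the tray through both takes some 3 to 7 N.
- clip_right (a joint): The same clip over the -y rail.
- bin_yellow: Yellow open-front parts bin, 148x104x61 mm, bystander; origin under its centre, like the others below.
- bin_blue: Blue open-front parts bin, 148x104x61 mm, bystander.
- swab_tube: Blue upright tube with swabs, 37 mm across, 116 mm tall, bystander.
- heat_tape: Orange roll of tape, 62x67x20 mm, bystander.
- solder_spool: Green and white spool, 58 mm across, 36 mm tall, bystander.
- loupe: Black and clear loupe, 43 mm across, 40 mm tall, bystander.

How it is judged:
By the outcome, as a careful person would: the job done as asked, in the order asked, and still so for the second after the job is handed in, with the robot touching nothing.
It also fails if it takes over 51 s, if anything falls off the work surface, if the arm or the gripper's body presses on something with over 40 N, if the wrist force passes 120 N, or if a joint passes its speed limit or range.

### The arm

A 7-joint arm with a two-finger parallel gripper is mounted at the origin on the work surface; the furniture and walls round the work are solid. World frame = base frame: x ahead of the robot, y to its left, z up, the work surface at z = 0. Lengths are in m, angles in rad, forces in N, time in s.
With the tool pointing down it reaches from about 0.4 to 0.85 m from the base axis. Payload 10.4 kg.
Tool frame: the origin (TCP) lies at the very end of the fingers, on their centre line; the grasp point (between the pads) lies 19 mm behind it; z points along the fingers, y is the direction in which the jaws open and shut (so a half turn about z gives the same grasp; the last joint's range is limited). The gripper opens to 85 mm and grips with 20 to 120 N. Pads are 22 mm wide; open, the fingers measure 114 mm over their backs; the gripper's body (76 mm by 85 mm) begins 54 mm behind the grasp point. The pads swing forward as they close: fully open they stand 13 mm farther back than shut.
Start: joints at [1.317, 0.332, -0.065, 1.46, 0.022, 1.35, -0.088], TCP at [0.143, -0.608, 0.231] pointing down, gripper open.
Joint ranges: [-2.6, 2.6], [-0.5, 2.12], [-1.47, 1.34], [0.16, 2.42], [-1.27, 4.41], [0.06, 2.06], [-2.6, 2.6]. Speed limits (rad/s): [2.22, 2.22, 2.79, 2.79, 3.14, 3.14, 3.14].

### API

Orientations are given as a unit quaternion [x, y, z, w].
In Python, from workcell import manip gives the robot as it stands.
- The arm moves only by the tool arm_command, never from a script. Its arguments are lists of equal length, an entry for each row: "slide": the shift along the tool's x, y, z in mm, a list of three; "turn": the turn about the tool's z in degrees; "grip": the closure, from 0 (fully open) to 1 (shut). In form: {"slide": [[tx, ty, tz], ...], "turn": [turn, ...], "grip": [grip, ...]}. A call has 1 to 10 rows; each row shifts and turns the commanded pose from where the row before left it, along the tool's axes as they then stand; what a row does not reach is not made up. A row lasts 1/12 s, in which the tool goes at most 41.7 mm and 7.16 degrees, less where a joint would pass 70% of its speed; a pose out of reach is approached as far as the arm can. A call with a gripper value outside its range is refused whole. The fingers move at their own pace and stop on an object; "newtons" is the grip in N (left out, the last holds). Time passes only in rows, so rows that do not move let the fingers close. It gives the time, the measured TCP pose, the force and the opening at its end, in the units of the state.
- manip.get_obs(): the state, without advancing time (a new reading comes with each control period).
- manip.camera(name): name is "scene" or "top" or "wrist"; returns the picture (400x640x3 uint8, blue, green, red); there is no depth.
- manip.camera_info(name): a dict with "fx", "fy", "cx", "cy" (pixels), "dist_coeffs" ([k1, k2, p1, p2, k3] as OpenCV has them; the pictures are not rectified), "rvec" (rotation vector, rad) and "tvec" (3), from world to camera coordinates, as OpenCV has them. Camera axes: x right, y down, z forward; pixel columns grow to the right and rows downward; lengths in m; the calibration is good to about 2 mm. A picture is of the moment at which its call begins: read the wrist's pose just before it. camera_info takes no time and is no camera call; for the wrist camera it gives the pose at the moment of the call.
- manip.hand_in(): hands the job in, once; it reports no verdict.
Trained networks look in the newest picture that a camera, given by its name, has taken for a name from the list of things; names that differ only in an ending like _2 or _b are one class to them, and where a whole thing is asked for, a point or a joint stands for the part that bears it (a point fixed in the world has none). Each returns a list of dicts, best first, with "score" (0 to 1); they miss things now and then, are a little off and sometimes report something else, mostly with a low value. They report only what shows in the picture. A call takes as long as a camera call.
- manip.cut_out(target, camera): "pixels" (400x640 bool, what is visible of it).
- manip.tip_of(target, camera): "xyz" ([x, y, z] in m, in the coordinates of the camera as it stood for that picture, good to about 4 mm: a listed point, or the origin of a listed thing).
The state is a dict: "clock": time; "joint_pos": joint angles; "joint_velocities": joint speeds; "tau": joint torques, N m; "position": TCP position; "ee_rot": TCP orientation; "ft_force": force on the tool from outside, world axes, zero at the start; "torque": the same for the moment, N m; "grip_width": opening from 0.0 (shut) to 1.0 (fully open).
Only numpy, scipy, OpenCV 4.12 (cv2) and the standard library are available. Lean on these libraries where they do the work, as an engineer would, in place of code of your own. Each camera call takes 0.05 s, during which the arm holds its last target.

## Working session

There is one attempt and no reset: what is moved stays moved. The work goes in short steps, Python scripts to look and compute and a tool call to move; the robot and the scene stay as the last step left them, time stands still between calls to the robot, and variables do not carry over. Pictures are saved under pics/ and viewed, and the job is handed in when it is done.

Besides the shell and the picture viewer there is one more tool, called in YAML: its name, and indented under it one key for each argument. arm_command: Moves the arm, as the interface text tells. Its arguments: {"type":"object","properties":{"slide":{"type":"array","items":{"type":"array","items":{"type":"number"}}},"turn":{"type":"array","items":{"type":"number"}},"grip":{"type":"array","items":{"type":"number"}},"newtons":{"type":"number"}},"required":["slide","turn","grip"]}

```bash
mkdir -p pics
cat > h.py <<'E'
import numpy as np,cv2
from workcell import manip
from scipy.spatial.transform import Rotation as R
def info(c):
    i=manip.camera_info(c);K=np.array([[i['fx'],0,i['cx']],[0,i['fy'],i['cy']],[0,0,1]]);
    return K,np.array(i['dist_coeffs'],float),np.array(i['rvec'],float).reshape(3),np.array(i['tvec'],float).reshape(3)
def c2w(c,p,I=None):
    K,d,r,t=I or info(c);return R.from_rotvec(r).as_matrix().T@(np.array(p)-t)
def proj(c,P,I=None):
    K,d,r,t=I or info(c);return cv2.projectPoints(np.array(P,float).reshape(-1,3),r,t,K,d)[0].reshape(-1,2)
def pix2plane(c,uv,z,I=None):
    K,d,r,t=I or info(c);n=cv2.undistortPoints(np.array(uv,float).reshape(-1,1,2),K,d).reshape(-1,2)
    M=R.from_rotvec(r).as_matrix();o=-M.T@t;D=np.c_[n,np.ones(len(n))]@M
    return o+D*((z-o[2])/D[:,2])[:,None]
E
python3 - <<'E'
from h import *
o=manip.get_obs();print({k:np.round(v,3) for k,v in o.items()})
for c in ['scene','top']:
    im=manip.camera(c);cv2.imwrite(f'pics/{c}0.png',im)
    I=info(c);print(c,I)
    for n in ['tray_top','stack_base','mount','load_point','seat_point','clip_left','clip_right']:
        try:
            for r in manip.tip_of(n,c)[:2]: print(n,round(r['score'],2),np.round(c2w(c,r['xyz'],I),4))
        except Exception as e: print(n,e)
E
```

```text
{'clock': np.float64(0.0), 'joint_pos': array([ 1.317,  0.333, -0.065,  1.461,  0.022,  1.35 , -0.088]), 'joint_velocities': array([ 0.   ,  0.001,  0.   ,  0.   , -0.001,  0.001,  0.001]), 'tau': array([-0.0000e+00, -6.2545e+01,  4.9000e-02, -3.9160e+01,  1.6000e-02,
        1.0000e-02,  0.0000e+00]), 'position': array([ 0.143, -0.608,  0.23 ]), 'ee_rot': array([ 0.993,  0.115, -0.   , -0.001]), 'ft_force': array([ 0.771, -0.663,  0.229]), 'torque': array([ 0.007,  0.034, -0.002]), 'grip_width': np.float64(0.998)}
scene (array([[364.16153266,   0.        , 322.38604561],
       [  0.        , 364.16153266, 198.19917277],
       [  0.        ,   0.        ,   1.        ]]), array([-0.06589387,  0.        ,  0.        ,  0.        ,  0.        ]), array([ 1.37957527, -2.27932468,  0.80439378]), array([0.15340943, 0.47341015, 0.62957717]))
tray_top 0.78 [0.4911 0.0732 0.0387]
stack_base 0.7 [ 5.248e-01 -2.214e-01  1.000e-04]
stack_base 0.63 [ 4.956e-01  7.230e-02 -4.000e-04]
mount 0.61 [ 0.5266 -0.223  -0.0006]
load_point 0.65 [ 0.4912 -0.2115  0.0135]
load_point 0.63 [ 0.4459 -0.3795 
[... 509 characters left out ...]
 1.        ]]), array([-0.09094335,  0.        ,  0.        ,  0.        ,  0.        ]), array([ 2.14683469, -2.13169477,  0.16639823]), array([-0.11305182,  0.55222004,  0.92165097]))
tray_top 0.96 [0.4962 0.064  0.0422]
stack_base 0.93 [ 0.4929  0.0644 -0.0025]
mount 0.59 [ 0.5245 -0.2201 -0.0032]
load_point 0.77 [ 0.491  -0.2119  0.0081]
seat_point 0.91 [ 0.5529 -0.2301  0.0078]
clip_left it knows: bin_blue, bin_yellow, heat_tape, load_point, loupe, mount, seat_point, solder_spool, stack_base, swab_tube, tray_low, tray_mid, tray_top
clip_right it knows: bin_blue, bin_yellow, heat_tape, load_point, loupe, mount, seat_point, solder_spool, stack_base, swab_tube, tray_low, tray_mid, tray_top
```

View pics/scene0.png

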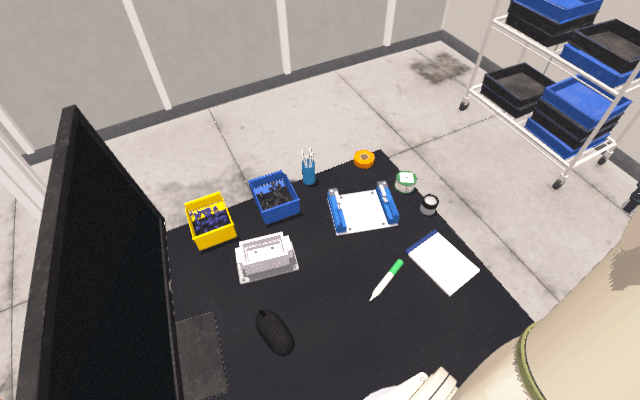

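View pics/top0.png

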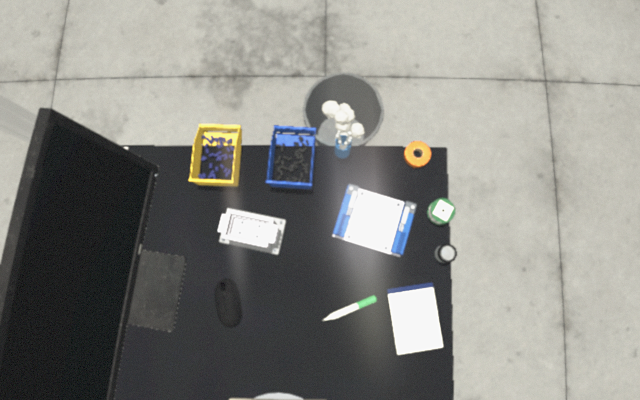

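Run:
```python
from h import *
im=manip.camera('top')
a=im[195:265,205:300];b=im[175:265,322:422]
for n,c in (('a',a),('b',b)): cv2.imwrite(f'pics/top1{n}.png',cv2.resize(c,None,fx=6,fy=6,interpolation=cv2.INTER_CUBIC))
cv2.imwrite('pics/wr0.png',manip.camera('wrist'))
I=info('top')
for n,z in (('tray_top',.07),('mount',.006)):
    m=manip.cut_out(n,'top')[0];print(n,m['score'])
    p=np.argwhere(m['pixels'])[:,::-1]
    w=pix2plane('top',p,z,I)[:,:2].astype(np.float32)
    r=cv2.minAreaRect(w*1000);print(r)
print(np.round(manip.get_obs()['position'],4))
```

```text
tray_top 0.95
((497.11895751953125, 65.76783752441406), (130.2493438720703, 66.25721740722656), 78.43985748291016)
mount 0.61
((524.1942138671875, -220.53927612304688), (167.67477416992188, 133.83363342285156), 72.98171997070312)
[ 0.1431 -0.6084  0.2314]
```

View pics/top1a.png

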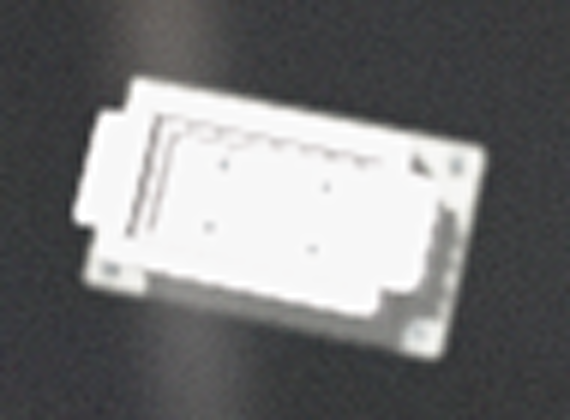

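View pics/top1b.png

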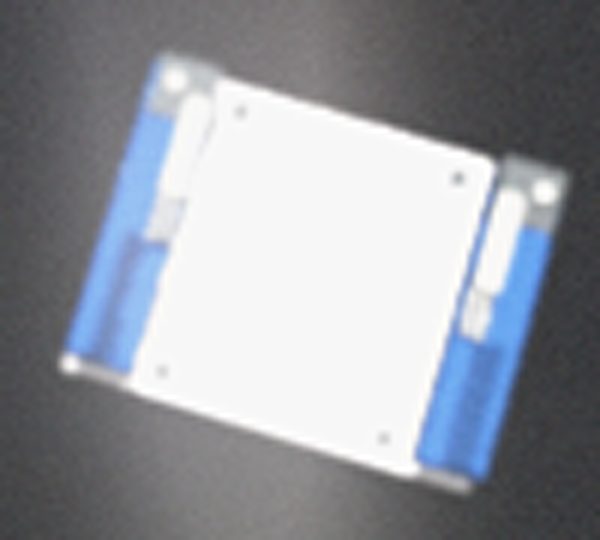

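View pics/wr0.png

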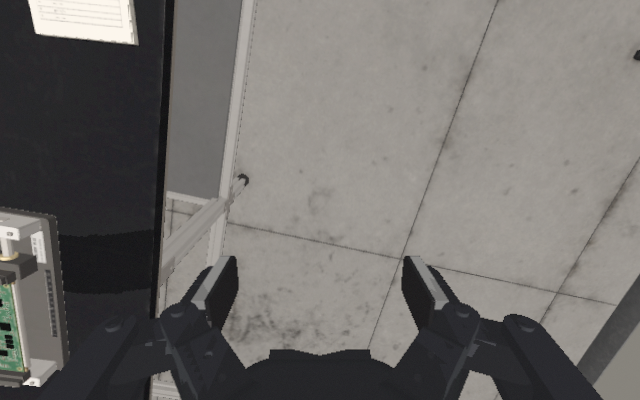

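arm_command:
  slide:
    - [32,-22,0]
    - [32,-22,0]
    - [32,-22,0]
    - [32,-22,0]
    - [32,-22,0]
    - [32,-22,0]
    - [32,-22,0]
    - [32,-22,0]
    - [32,-22,0]
  turn: [-7,-7,-7,-7,-7,-7,-7,-7,-7]
  grip: [0,0,0,0,0,0,0,0,0]

```text
clock: 1.55
position: [0.2252, -0.2843, 0.2311]
ee_rot: [0.785, 0.62, -0.0, 0.0]
ft_force: [-0.7, 0.2, 0.7]
grip_width: 1.002
```

```bash
cat >> h.py <<'E'
def tool():
    o=manip.get_obs();q=R.from_quat(o['ee_rot']);return np.array(o['position']),q
def rel(P,phi=None):
    p,q=tool();x=q.as_matrix()[:,0];ph=np.degrees(np.arctan2(x[1],x[0]))
    print('pos',np.round(p*1000,1),'phi',round(ph,2),'tilt',np.round(q.as_matrix()[:,2],4))
    print('slide',np.round(q.inv().apply(np.array(P)-p)*1000,1),'turn',None if phi is None else round(ph-phi,2))
E
python3 - <<'E'
from h import *
I=info('wrist');M=R.from_rotvec(I[2]).as_matrix();p,q=tool()
print(I[0],'cam in tool',q.inv().apply(-M.T@I[3]-p),'fwd in tool',q.inv().apply(M[2]),'tip px',proj('wrist',[p]))
rel([.45,.02,.231],78.4)
E
```

```text
[[287.27904282   0.         319.49186933]
 [  0.         287.27904282 199.01063508]
 [  0.           0.           1.        ]] cam in tool [ 0.08470054 -0.00044164 -0.14139294] fwd in tool [-3.23907197e-01  6.28193276e-04  9.46088650e-01] tip px [[320.10584816 260.24873466]]
pos [ 225.2 -284.3  231.1] phi 76.65 tilt [ 1.e-04 -4.e-04 -1.e+00]
slide [348.  148.4   0. ] turn -1.75
```

arm_command:
  slide:
    - [36,17,0]
    - [36,17,0]
    - [36,17,0]
    - [36,17,0]
    - [36,17,0]
    - [36,17,0]
    - [36,17,0]
    - [36,17,0]
    - [36,17,0]
    - [36,17,0]
  turn: [0,0,0,0,0,0,0,0,0,-1.7]
  grip: [0,0,0,0,0,0,0,0,0,0]

```text
clock: 2.38
position: [0.4769, 0.0244, 0.232]
ee_rot: [0.778, 0.628, 0.001, 0.001]
ft_force: [0.8, -1.9, 0.2]
grip_width: 1.001
```

arm_command:
  slide:
    - [38,13,0]
    - [0,0,0]
    - [0,0,0]
  turn: [0,0,0]
  grip: [0,0,0]

```text
clock: 2.63
position: [0.4966, 0.0598, 0.2308]
ee_rot: [0.776, 0.631, 0.0, -0.001]
ft_force: [-0.4, -0.3, -0.2]
grip_width: 1.003
```

Run:
```python
from h import *
I=info('wrist')
im=manip.camera('wrist');cv2.imwrite('pics/wr1.png',im)
for n in ['tray_top','stack_base']:
    for r in manip.tip_of(n,'wrist')[:2]: print(n,r['score'],c2w('wrist',r['xyz'],I))
m=manip.cut_out('tray_top','wrist')[0];print(m['score'])
p=np.argwhere(m['pixels'])[:,::-1]
print(cv2.minAreaRect((pix2plane('wrist',p,.07,I)[:,:2]*1000).astype(np.float32)))
rel([.496,.065,.2],78.4)
```

```text
tray_top 0.78 [0.49705424 0.06810395 0.03971397]
stack_base 0.56 [ 0.52731103 -0.21397665 -0.0016856 ]
0.75
((498.060546875, 72.25473022460938), (127.63723754882812, 63.81172561645508), 79.03003692626953)
pos [496.1  55.7 231.4] phi 77.8 tilt [ 3.0e-04 -1.6e-03 -1.0e+00]
slide [ 9.1 -2.1 31.4] turn -0.6
```

View pics/wr1.png

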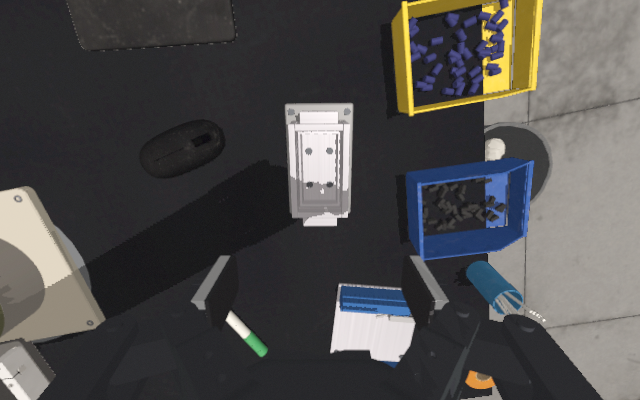

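Run:
```python
from h import *
rel([.496,.065,.2],78.4)
I=info('wrist')
im=manip.camera('wrist');rel([.496,.065,.2],78.4)
cv2.imwrite('pics/wr2.png',cv2.resize(im[90:240,260:380],None,fx=5,fy=5,interpolation=cv2.INTER_CUBIC)[:600])
for n in ['tray_top']:
    for r in manip.tip_of(n,'wrist')[:2]: print(n,r['score'],c2w('wrist',r['xyz'],I))
c=np.array([.4965,.067]);
for n in ['tray_top']:
  m=manip.cut_out('tray_top','wrist')[0];print(m['score'])
  p=np.argwhere(m['pixels'])[:,::-1]
  print(cv2.minAreaRect((pix2plane('wrist',p,.07,I)[:,:2]*1000).astype(np.float32)))
```

```text
pos [496.1  55.7 231.4] phi 77.8 tilt [ 3.0e-04 -1.6e-03 -1.0e+00]
slide [ 9.1 -2.1 31.4] turn -0.6
pos [496.2  55.7 231.5] phi 77.79 tilt [ 6.0e-04 -1.7e-03 -1.0e+00]
slide [ 9.1 -2.2 31.5] turn -0.61
tray_top 0.66 [0.49727443 0.06720095 0.04042034]
0.93
((498.08447265625, 71.68242645263672), (126.49966430664062, 63.58570098876953), 78.5936050415039)
```

View pics/wr2.png

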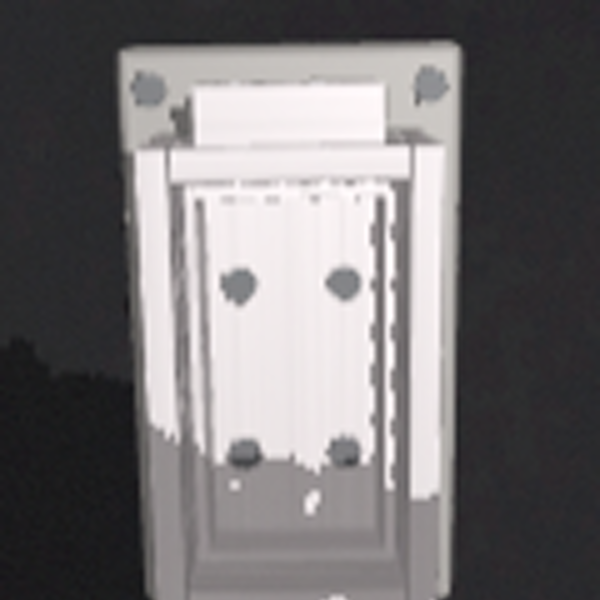

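Run:
```python
from h import *
I=info('wrist')
w=pix2plane('wrist',[(287,119.6),(348.6,119.2),(289,210),(350,209.4)],.07,I)*1000
print(np.round(w,1))
print('widths',np.linalg.norm(w[1]-w[0]),np.linalg.norm(w[3]-w[2]))
for a,b in((0,2),(1,3)): d=w[a]-w[b];print(np.degrees(np.arctan2(d[1],d[0])),np.linalg.norm(d))
u=np.array([np.cos(np.radians(-11.4)),np.sin(np.radians(-11.4))])
print('center along x:',(w[:,:2]@u).reshape(2,2).mean(1), np.array([497,67])@u)
# mounted: top cam corner check
It=info('top')
yaw=np.radians(-11.4);Rz=np.array([[np.cos(yaw),-np.sin(yaw)],[np.sin(yaw),np.cos(yaw)]])
c=np.array([.497,.067])
for nm,I_ in(('wrist',I),('top',It)):
    im=manip.camera(nm)
    im=cv2.resize(im,None,fx=5,fy=5,interpolation=cv2.INTER_CUBIC)
    for hx,hy,z in((32,52,70),(20,64,66)):
        pts=[np.r_[c+Rz@np.array([sx*hx,sy*hy])/1000,z/1000] for sx,sy in((1,1),(1,-1),(-1,-1),(-1,1))]
        uv=proj(nm,pts,I_);cv2.polylines(im,[np.int32(uv*5+2)],True,(0,0,255),1)
    u0=proj(nm,[[*c,.05]],I_)[0]*5; x,y=np.int32(u0);cv2.imwrite(f'pics/ov_{nm}.png',im[max(0,y-300):y+300,max(x-300,0):x+300])
```

```text
[[477.9 127.7  70. ]
 [539.1 114.9  70. ]
 [455.7  31.8  70. ]
 [523.2  17.9  70. ]]
widths 62.61043875965111 68.87221443897842
76.99713950757462 98.4825138468171
80.64535306287114 98.29851782053761
center along x: [474.49862494 474.8754357 ] 473.9517319815943
```

View pics/ov_wrist.png

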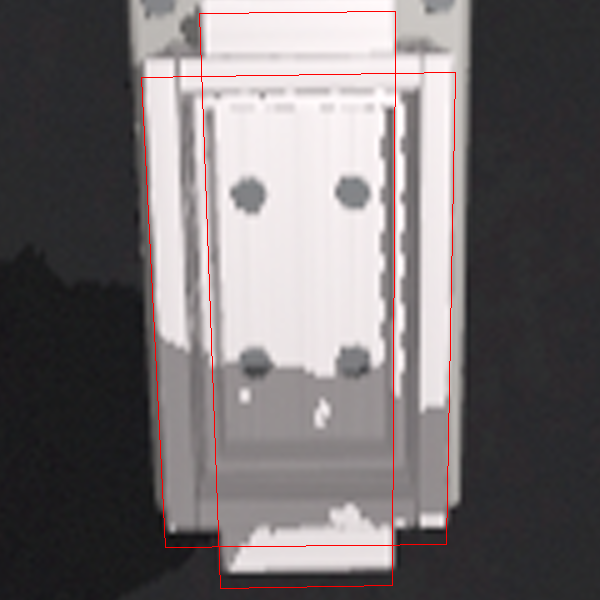

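View pics/ov_top.png

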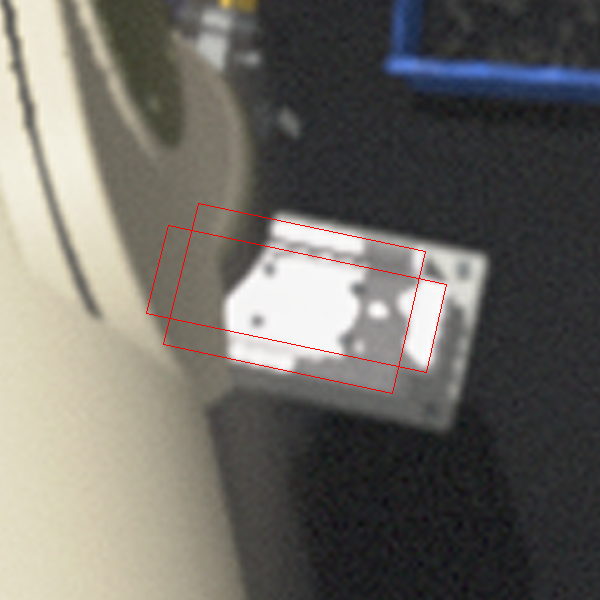

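Run:
```python
from h import *
I=info('wrist');p,q=tool()
for z in (0,-7,-13):
    print(z,np.round(proj('wrist',[p+q.apply([x/1e3,y/1e3,z/1e3]) for x,y in((11,-42.5),(-11,-42.5),(11,42.5),(-11,42.5))],I)).tolist())
im=manip.camera('wrist');cv2.imwrite('pics/fin.png',cv2.resize(im[240:330,180:460],None,fx=2.8,fy=2.8,interpolation=cv2.INTER_CUBIC))
rel([.4972,.068,.12],78.6)
```

```text
0 [[243.0, 243.0], [246.0, 277.0], [398.0, 243.0], [394.0, 277.0]]
-7 [[239.0, 249.0], [243.0, 285.0], [401.0, 249.0], [398.0, 285.0]]
-13 [[236.0, 255.0], [240.0, 292.0], [404.0, 255.0], [400.0, 292.0]]
pos [496.4  56.7 231.5] phi 77.87 tilt [ 6.e-04 -8.e-04 -1.e+00]
slide [ 11.3  -1.7 111.5] turn -0.73
```

View pics/fin.png

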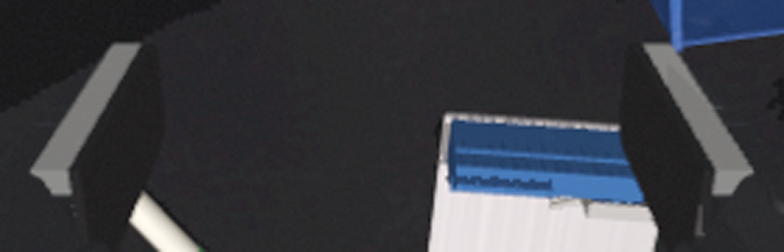

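arm_command:
  slide:
    - [4,-0.8,37]
    - [4,-0.7,37]
    - [3.3,0,37]
    - [0,0,0]
    - [0,0,0]
    - [0,0,0]
  turn: [-0.7,0,0,0,0,0]
  grip: [0,0,0,0,0,0]

```text
clock: 3.63
position: [0.4982, 0.0689, 0.1223]
ee_rot: [0.774, 0.634, 0.001, 0.0]
ft_force: [-0.1, -0.7, 0.8]
grip_width: 1.0
```

Run:
```python
from h import *
rel([.4972,.0685,.054],78.6)
im=manip.camera('wrist');cv2.imwrite('pics/wr3.png',im)
print(manip.get_obs()['ft_force'])
```

```text
pos [498.2  68.9 122.3] phi 78.63 tilt [ 1.7e-03  3.0e-04 -1.0e+00]
slide [-0.6 -1.  68.3] turn 0.03
[ 0.64946821 -0.21203982  0.78910493]
```

View pics/wr3.png

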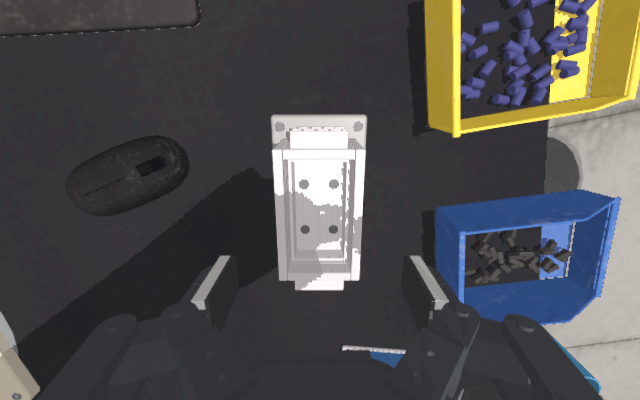

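arm_command:
  slide:
    - [0,-0.5,20]
    - [0,0,20]
    - [0,0,14]
    - [0,0,8]
    - [0,0,6]
    - [0,0,0]
    - [0,0,0]
  turn: [0,0,0,0,0,0,0]
  grip: [0,0,0,0,0,0,0]
  newtons: 20

```text
clock: 4.27
position: [0.4972, 0.0689, 0.053]
ee_rot: [0.774, 0.634, 0.0, 0.0]
ft_force: [-0.2, -0.0, -0.3]
grip_width: 0.999
```

Run:
```python
from h import *
rel([.4972,.0685,.054],78.6)
im=manip.camera('wrist');cv2.imwrite('pics/wr4.png',cv2.resize(im[200:330,180:460],None,fx=2.8,fy=2.8,interpolation=cv2.INTER_CUBIC))
im=manip.camera('scene');cv2.imwrite('pics/sc4.png',cv2.resize(im[190:310,200:340],None,fx=5,fy=5,interpolation=cv2.INTER_CUBIC))
print(manip.get_obs()['ft_force'])
```

```text
pos [497.2  68.9  53. ] phi 78.63 tilt [ 7.e-04  1.e-04 -1.e+00]
slide [-0.4  0.1 -1. ] turn 0.03
[-0.04026434 -0.54883591 -0.38710045]
```

View pics/wr4.png

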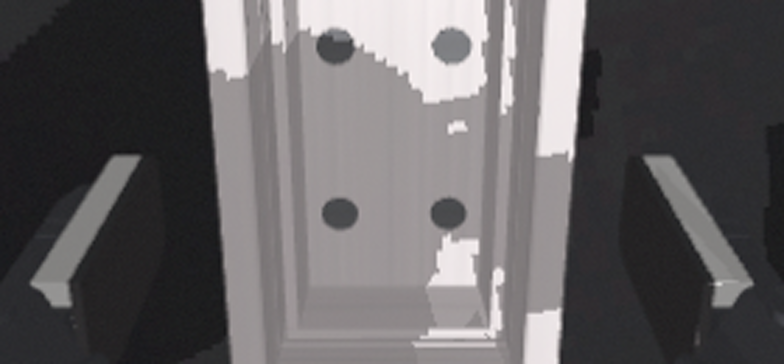

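View pics/sc4.png

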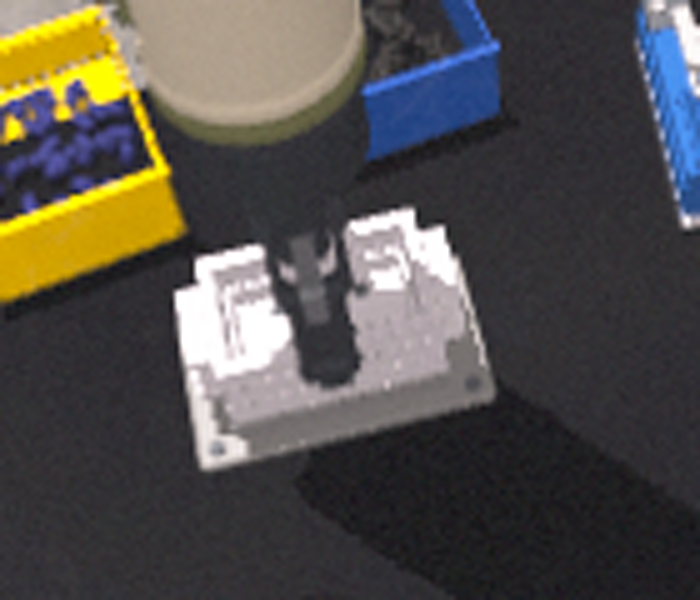

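arm_command:
  slide:
    - [0,0,0]
    - [0,0,0]
    - [0,0,0]
    - [0,0,0]
    - [0,0,0]
    - [0,0,0]
    - [0,0,0]
  turn: [0,0,0,0,0,0,0]
  grip: [0.15,0.6,0.6,0.6,0.6,0.6,0.6]
  newtons: 25

```text
clock: 4.95
position: [0.4969, 0.0688, 0.0527]
ee_rot: [0.774, 0.634, 0.0, 0.0]
ft_force: [-2.1, 0.4, 6.4]
grip_width: 0.741
```

Run:
```python
from h import *
rel([.4972,.0685,.054],78.6)
im=manip.camera('wrist');cv2.imwrite('pics/wr5.png',im)
im=manip.camera('scene');cv2.imwrite('pics/sc5.png',cv2.resize(im[190:310,200:340],None,fx=5,fy=5,interpolation=cv2.INTER_CUBIC))
print(manip.get_obs()['ft_force'])
I=info('wrist');p,q=tool()
for z in (0,-6,-10):
    print(z,np.round(proj('wrist',[p+q.apply([x/1e3,y/1e3,z/1e3]) for x,y in((11,-32),(-11,-32),(11,32),(-11,32))],I)).tolist())
```

```text
pos [496.9  68.8  52.7] phi 78.62 tilt [ 4.e-04 -2.e-04 -1.e+00]
slide [-0.2  0.3 -1.3] turn 0.02
[-1.92372007 -0.95123775  5.37260867]
0 [[262.0, 243.0], [264.0, 277.0], [378.0, 243.0], [376.0, 277.0]]
-6 [[259.0, 248.0], [262.0, 284.0], [381.0, 248.0], [378.0, 283.0]]
-10 [[258.0, 252.0], [261.0, 288.0], [382.0, 252.0], [379.0, 288.0]]
```

View pics/wr5.png

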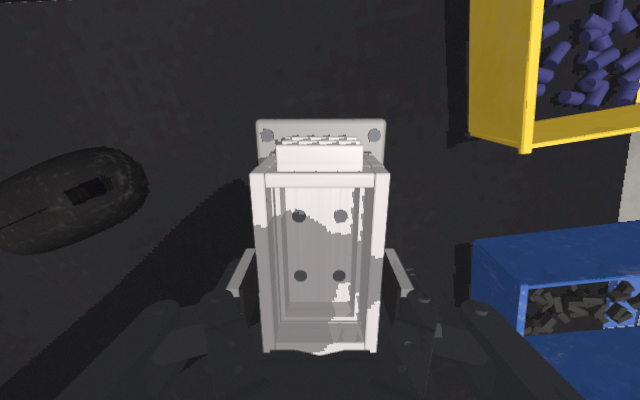

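View pics/sc5.png

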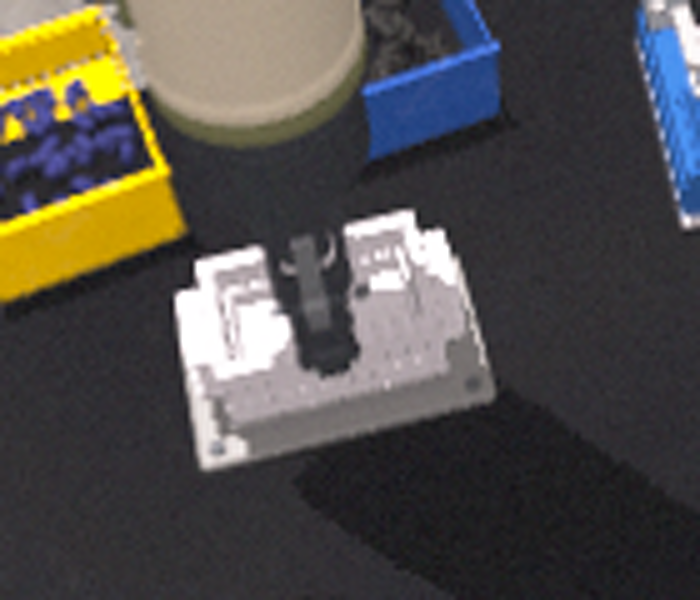

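arm_command:
  slide:
    - [0,0,-3]
    - [0,0,-5]
    - [0,0,-8]
    - [0,0,-12]
    - [0,0,-12]
    - [0,0,0]
    - [0,0,0]
  turn: [0,0,0,0,0,0,0]
  grip: [0.6,0.6,0.6,0.6,0.6,0.6,0.6]
  newtons: 30

```text
clock: 5.63
position: [0.4974, 0.0686, 0.0934]
ee_rot: [0.774, 0.633, 0.001, 0.001]
ft_force: [-1.0, -0.5, -3.0]
grip_width: 0.739
```

Run:
```python
from h import *
rel([.4972,.0685,.15],78.6)
im=manip.camera('wrist');cv2.imwrite('pics/wr6.png',im)
im=manip.camera('scene');cv2.imwrite('pics/sc6.png',cv2.resize(im[190:310,200:340],None,fx=5,fy=5,interpolation=cv2.INTER_CUBIC))
print(manip.get_obs()['ft_force'])
```

```text
pos [497.4  68.6  93.4] phi 78.61 tilt [ 2.2e-03 -5.0e-04 -1.0e+00]
slide [ -0.2  -0.1 -56.6] turn 0.01
[-0.44135442  0.11725028 -0.26762722]
```

View pics/wr6.png

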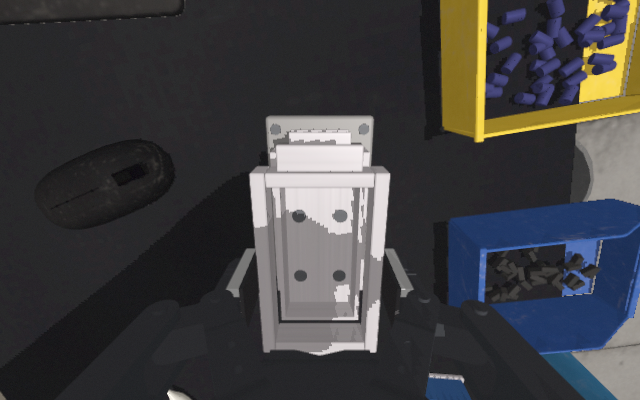

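View pics/sc6.png

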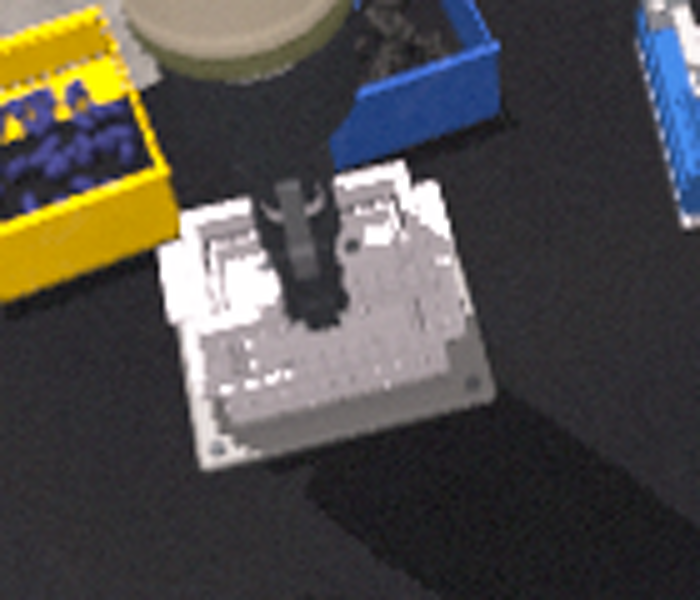

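```bash
cat > ov.py <<'E'
from h import *
import sys
I=info('top');M=R.from_rotvec(I[2]).as_matrix();print('cam',-M.T@I[3])
im0=cv2.imread('pics/top0.png')
def draw(cx,cy,yaw,name,S=7):
    im=cv2.resize(im0[170:270,318:424],None,fx=S,fy=S,interpolation=cv2.INTER_CUBIC)
    y=np.radians(yaw);Rz=np.array([[np.cos(y),-np.sin(y)],[np.sin(y),np.cos(y)]])
    def L(pts,col):
        P=[np.r_[np.array([cx,cy])/1e3+Rz@np.array(p[:2])/1e3,p[2]/1e3] for p in pts]
        uv=(proj('top',P,I)-[318,170]+.5)*S;cv2.polylines(im,[np.int32(uv)],True,col,1)
    L([(64,83,6),(64,-83,6),(-64,-83,6),(-64,83,6)],(0,0,255))
    for s in(1,-1):
        L([(-64,56*s,31),(48,56*s,31)],(0,255,0))
        L([(-64,56*s,6),(48,56*s,6)],(255,0,255))
    cv2.imwrite(name,im)
draw(*map(float,sys.argv[1:4]),sys.argv[4])
E
python3 ov.py 524.5 -220.5 -17 pics/m1.png
```

```text
cam [ 0.40252677 -0.11096723  0.99640688]
```

View pics/m1.png

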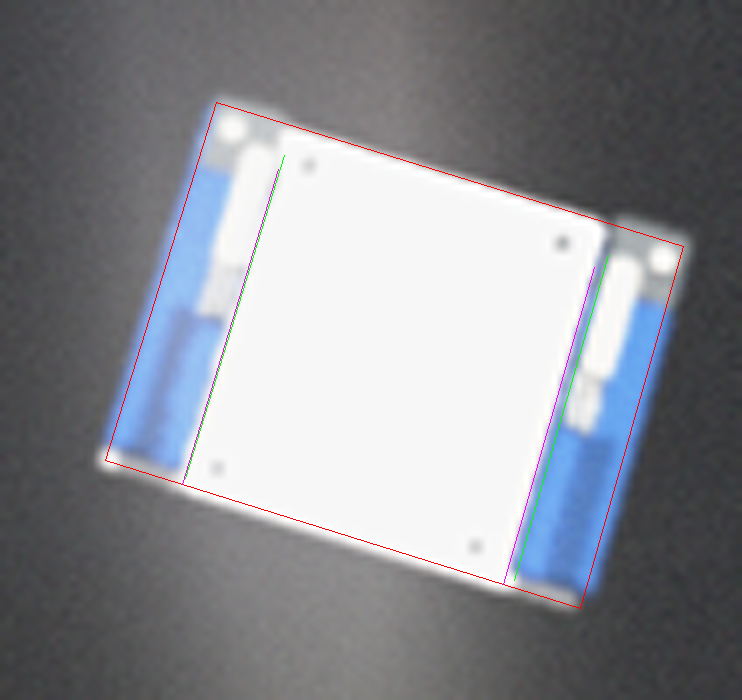

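```bash
cat > ov2.py <<'E'
from h import *
import sys
I=info('top')
im0=cv2.imread('pics/top0.png');S=8
cx,cy,yaw=map(float,sys.argv[1:4])
im=cv2.resize(im0[198:268,208:300],None,fx=S,fy=S,interpolation=cv2.INTER_CUBIC)
im=np.uint8(np.clip((im.astype(float)-60)*1.3,0,255))
y=np.radians(yaw);Rz=np.array([[np.cos(y),-np.sin(y)],[np.sin(y),np.cos(y)]])
def L(hx,hy,z,col):
    P=[np.r_[np.array([cx,cy])/1e3+Rz@np.array(p)/1e3,z/1e3] for p in((hx,hy),(hx,-hy),(-hx,-hy),(-hx,hy))]
    uv=(proj('top',P,I)-[208,198]+.5)*S;cv2.polylines(im,[np.int32(uv)],True,col,1)
L(32,52,70,(0,0,255));L(20,64,66,(0,160,0));L(42,72,8,(255,0,255))
cv2.imwrite(sys.argv[4],im)
E
python3 ov2.py 497.1 65.8 -11.5 pics/t1.png
```

```text
(no output)
```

View pics/t1.png

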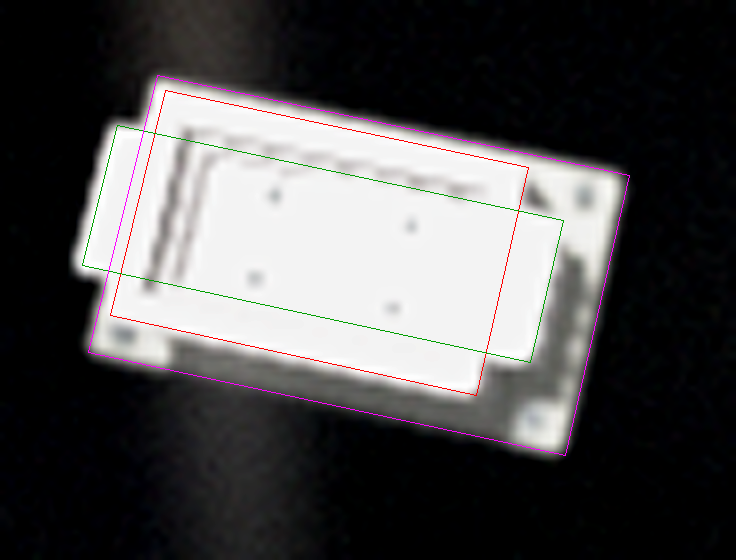

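arm_command:
  slide:
    - [0,0,-20]
    - [0,0,-27]
    - [-16,2.6,0]
    - [-34,5.6,0]
    - [-36,6,0]
    - [-36,6,0]
    - [-36,6,0]
    - [-36,6,0]
    - [-36,6,0]
    - [-28,4.6,0]
  turn: [0,0,0,0,0,0,0,0,0,0]
  grip: [0.6,0.6,0.6,0.6,0.6,0.6,0.6,0.6,0.6,0.6]

```text
clock: 6.57
position: [0.4867, -0.196, 0.1386]
ee_rot: [0.774, 0.633, -0.001, -0.0]
ft_force: [-0.3, 0.1, -0.4]
grip_width: 0.735
```

arm_command:
  slide:
    - [-14,2,0]
    - [0,0,0]
    - [0,0,0]
    - [0,0,0]
  turn: [2,3.5,0,0]
  grip: [0.6,0.6,0.6,0.6]

```text
clock: 6.9
position: [0.487, -0.2057, 0.1389]
ee_rot: [0.803, 0.597, 0.0, -0.0]
ft_force: [-0.1, 0.3, -1.8]
grip_width: 0.739
```

Run:
```python
from h import *
rel([.4876,-.2066,.06],73.1)
im=manip.camera('wrist');cv2.imwrite('pics/wr7.png',im)
im=manip.camera('scene');cv2.imwrite('pics/sc7.png',im)
im=manip.camera('top');cv2.imwrite('pics/tp7.png',im)
o=manip.get_obs();print(o['ft_force'],o['grip_width'])
```

```text
pos [ 487.  -205.7  138.9] phi 73.24 tilt [-5.e-04  7.e-04 -1.e+00]
slide [-0.7  0.9 78.9] turn 0.14
[ 0.2532668  -0.79269651 -0.31065624] 0.7415632866259051
```

View pics/wr7.png

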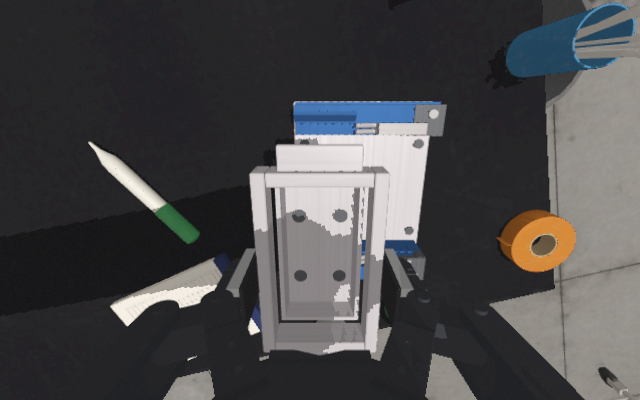

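View pics/sc7.png

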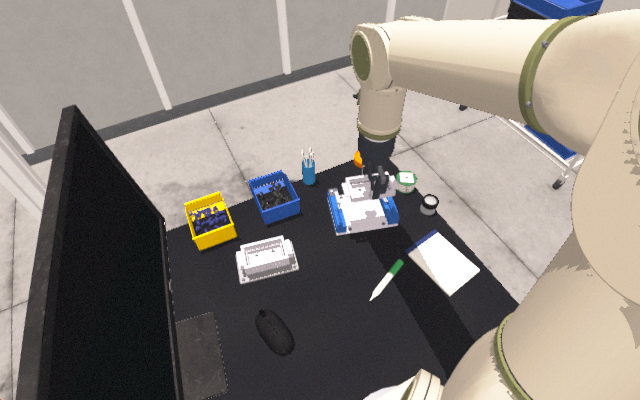

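View pics/tp7.png

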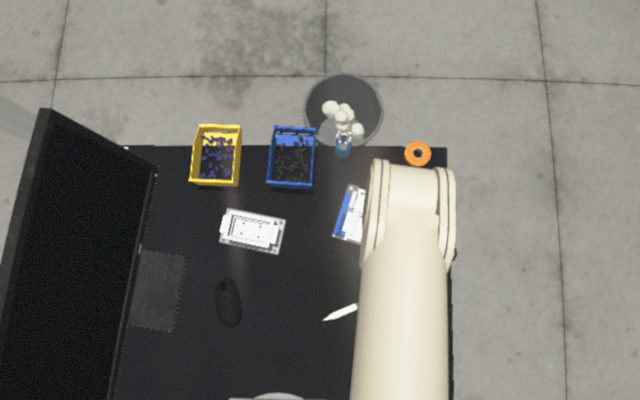

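arm_command:
  slide:
    - [-0.7,0.5,25]
    - [0,0,30]
    - [0,0,20]
    - [0,0,4]
    - [0,0,0]
    - [0,0,0]
  turn: [0.1,0,0,0,0,0]
  grip: [0.6,0.6,0.6,0.6,0.6,0.6]

```text
clock: 7.55
position: [0.488, -0.2073, 0.0614]
ee_rot: [0.803, 0.595, 0.0, 0.0]
ft_force: [0.5, -1.0, -0.9]
grip_width: 0.738
```

Run:
```python
from h import *
rel([.4876,-.2066,.022],73.1)
I=info('wrist')
im=manip.camera('wrist');cv2.imwrite('pics/wr8.png',cv2.resize(im[70:370,200:480],None,fx=2,fy=2,interpolation=cv2.INTER_CUBIC))
im=manip.camera('scene');cv2.imwrite('pics/sc8.png',cv2.resize(im[150:250,310:430],None,fx=6,fy=6,interpolation=cv2.INTER_CUBIC))
for n in('load_point','seat_point','mount','tray_top'):
  for r in manip.tip_of(n,'wrist')[:1]: print(n,r['score'],c2w('wrist',r['xyz'],I))
```

```text
pos [ 488.  -207.3   61.4] phi 73.09 tilt [ 1.e-03 -2.e-04 -1.e+00]
slide [ 0.5 -0.6 39.4] turn -0.01
seat_point 0.77 [ 0.55293645 -0.22789542  0.01194544]
mount 0.88 [ 0.52457249 -0.21125765 -0.00214534]
tray_top 0.59 [ 0.48382371 -0.21059323  0.04686482]
```

View pics/wr8.png

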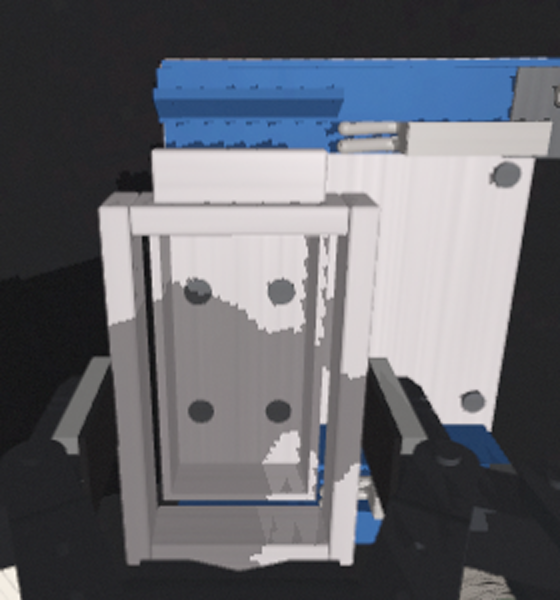

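View pics/sc8.png

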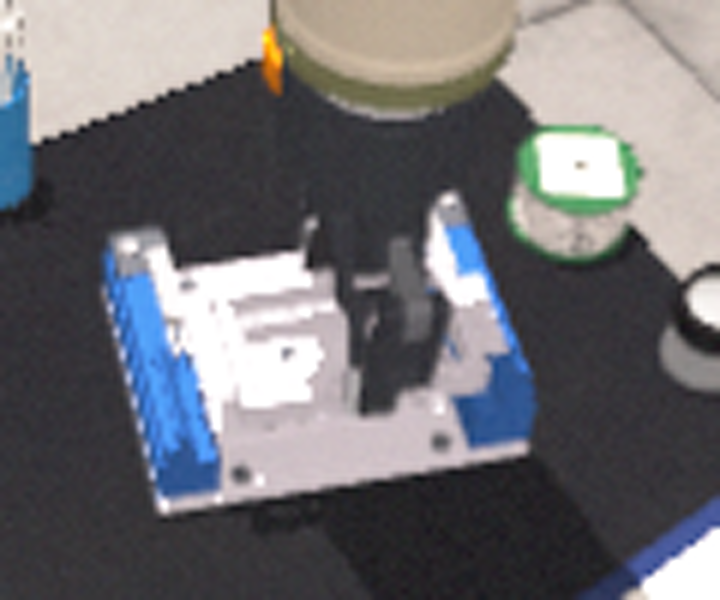

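Run:
```python
from h import *
I=info('wrist')
y=np.radians(-16.9);Rz=np.array([[np.cos(y),-np.sin(y)],[np.sin(y),np.cos(y)]]);c=np.array([.5248,-.2205])
def m(px,z):
    w=pix2plane('wrist',[(a/2+200,b/2+70) for a,b in px],z,I)[:,:2]
    return np.round((w-c)@Rz*1000,1).tolist()
print('ear +y corners',m([(153,150),(327,150)],.0747))
print('rim top corners',m([(101,208),(378,207),(128,563),(353,563)],.0787))
print('ledge edge',m([(168,148),(330,152)],.031))
print('plate +x edge',m([(533,158),(497,425)],.006))
print('holes',m([(507,174),(472,401)],.006))
print('rail outer top',m([(165,58),(500,58)],.051),m([(165,58),(500,58)],.045))
print('rail front',m([(157,95),(165,140)],.031))
```

```text
ear +y corners [[-58.5, 67.5], [-20.1, 67.4]]
rim top corners [[-70.0, 55.4], [-8.9, 55.5], [-70.4, -45.4], [-8.2, -45.6]]
ledge edge [[-60.5, 61.7], [-12.5, 60.5]]
plate +x edge [[60.5, 54.4], [63.5, -52.1]]
holes [[52.5, 49.0], [52.2, -41.0]]
rail outer top [[-57.9, 86.7], [25.2, 86.4]] [[-58.6, 86.7], [27.8, 86.4]]
rail front [[-63.0, 76.8], [-61.3, 64.0]]
```

arm_command:
  slide:
    - [0.2,-0.3,12]
    - [0,0,10]
    - [0,0,8]
    - [0,0,5]
    - [0,0,2.5]
    - [0,0,0]
    - [0,0,0]
  turn: [0,0,0,0,0,0,0]
  grip: [0.6,0.6,0.6,0.6,0.6,0.6,0.6]

```text
clock: 8.43
position: [0.4871, -0.2071, 0.0225]
ee_rot: [0.804, 0.595, -0.0, -0.0]
ft_force: [0.2, 1.2, -0.5]
grip_width: 0.742
```

Run:
```python
from h import *
rel([.4876,-.2066,.0217],73.1)
im=manip.camera('wrist');cv2.imwrite('pics/wr9.png',cv2.resize(im[70:370,200:480],None,fx=2,fy=2,interpolation=cv2.INTER_CUBIC))
for i in range(2): manip.camera('wrist');print(manip.get_obs()['ft_force'])
```

```text
pos [ 487.1 -207.1   22.5] phi 73.04 tilt [-2.e-04  2.e-04 -1.e+00]
slide [0.7 0.4 0.8] turn -0.06
[ 0.09704828 -0.29441596 -0.83114684]
[ 0.68844089 -0.10249756 -1.60427229]
```

View pics/wr9.png

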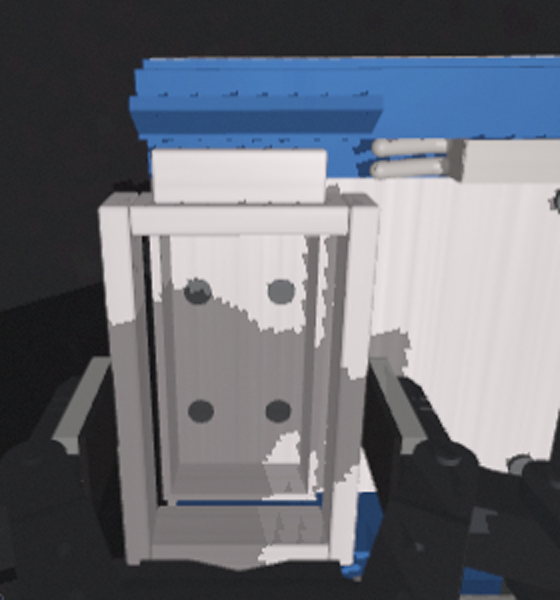

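arm_command:
  slide:
    - [0,0,0.7]
    - [0,0,0.5]
    - [0,0,0]
    - [0,0,0]
  turn: [0,0,0,0]
  grip: [0.6,0.6,0.6,0.6]

```text
clock: 8.92
position: [0.4871, -0.2073, 0.0224]
ee_rot: [0.804, 0.595, -0.0, 0.0]
ft_force: [-5.0, 1.9, 11.8]
grip_width: 0.736
```

arm_command:
  slide:
    - [0,0,-0.6]
    - [0,0,0]
    - [0,0,0]
    - [0,0,0]
    - [0,0,0]
    - [0,0,0]
    - [0,0,0]
  turn: [0,0,0,0,0,0,0]
  grip: [0.6,0.22,0.2,0.12,0,0,0]

```text
clock: 9.5
position: [0.4871, -0.2073, 0.0222]
ee_rot: [0.804, 0.595, 0.0, 0.0]
ft_force: [-1.0, -0.2, 0.3]
grip_width: 1.002
```

Run:
```python
from h import *
rel([.4876,-.2066,.0217],73.1)
im=manip.camera('wrist');cv2.imwrite('pics/wr10.png',cv2.resize(im[70:370,200:480],None,fx=2,fy=2,interpolation=cv2.INTER_CUBIC))
im=manip.camera('scene');cv2.imwrite('pics/sc10.png',cv2.resize(im[150:250,310:430],None,fx=6,fy=6,interpolation=cv2.INTER_CUBIC))
o=manip.get_obs();print(o['ft_force'],o['grip_width'])
```

```text
pos [ 487.1 -207.3   22.2] phi 73.03 tilt [ 1.e-04 -0.e+00 -1.e+00]
slide [0.8 0.3 0.5] turn -0.07
[ 0.12259253 -1.17983232 -0.08155041] 1.0000234114284685
```

View pics/wr10.png

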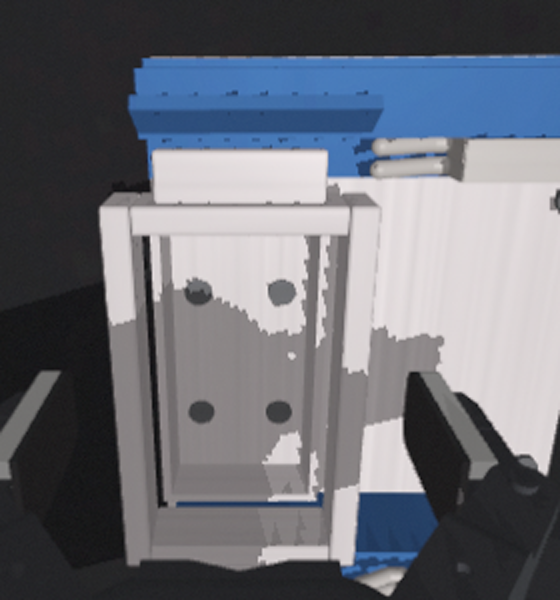

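View pics/sc10.png

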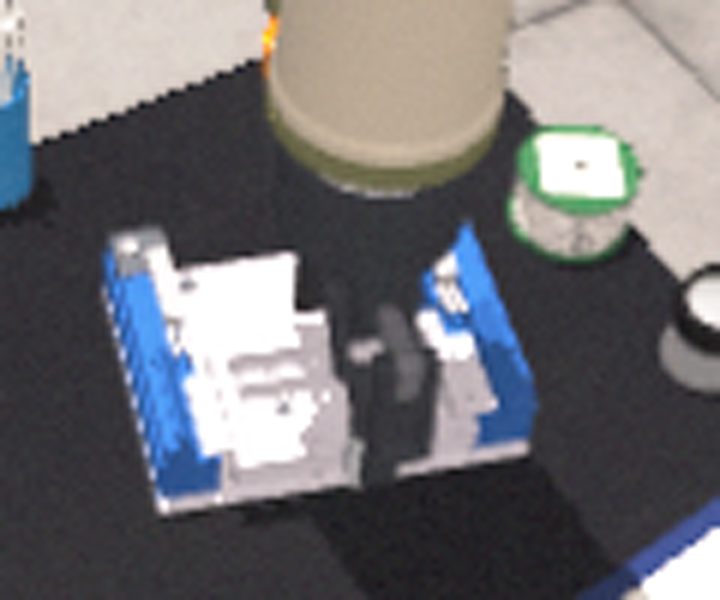

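arm_command:
  slide:
    - [0,0,-10]
    - [0,0,-30]
    - [0,0,-40]
    - [0,0,-10]
    - [0,0,0]
  turn: [0,0,0,0,0]
  grip: [0,0,0,0,0]

```text
clock: 10.02
position: [0.4893, -0.2079, 0.1164]
ee_rot: [0.804, 0.595, 0.001, 0.003]
ft_force: [-0.6, 0.4, -0.9]
grip_width: 0.998
```

Run:
```python
from h import *
rel([.4876,-.2066,.0217],163.1)
print(np.round(manip.get_obs()['joint_pos'],2))
I=info('wrist')
im=manip.camera('wrist');cv2.imwrite('pics/wr11.png',im)
y=np.radians(-16.9);Rz=np.array([[np.cos(y),-np.sin(y)],[np.sin(y),np.cos(y)]]);c=np.array([.5248,-.2205])
print('target',c+Rz@np.array([-.095,0]))
```

```text
pos [ 489.3 -207.9  116.4] phi 73.03 tilt [ 0.0055 -0.0034 -1.    ]
slide [ 0.9 -2.5 94.7] turn -90.07
[ 1.03  0.33 -0.82  1.82  0.27  1.1  -0.19]
target [ 0.43390271 -0.19288329]
```

View pics/wr11.png

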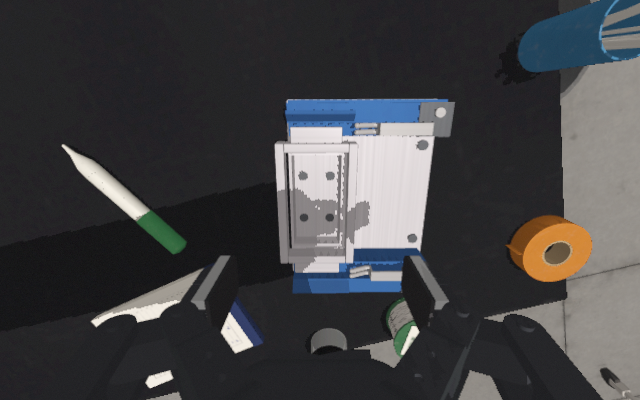

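arm_command:
  slide:
    - [-1,-20,0]
    - [-1,-37,0]
    - [0,0,0]
    - [0,0,0]
    - [0,0,0]
    - [0,0,0]
    - [0,0,0]
    - [0,0,0]
    - [0,0,0]
    - [0,0,0]
  turn: [0,7,7,7,7,7,7,7,7,7]
  grip: [0.4,0.4,0.4,0.4,0.4,0.4,0.4,0.4,0.4,0.4]

```text
clock: 10.9
position: [0.4313, -0.1923, 0.1114]
ee_rot: [0.996, 0.084, -0.001, -0.0]
ft_force: [0.3, 0.2, 0.1]
grip_width: 0.6
```

arm_command:
  slide:
    - [0,0,0]
    - [0,0,0]
    - [0,0,0]
    - [0,0,0]
    - [0,0,0]
    - [0,0,0]
  turn: [7,7,7,6,0,0]
  grip: [0.4,0.4,0.4,0.4,0.4,0.4]

```text
clock: 11.4
position: [0.4315, -0.1923, 0.1116]
ee_rot: [0.989, -0.146, -0.001, -0.0]
ft_force: [-0.0, 0.2, -0.4]
grip_width: 0.605
```

```bash
cat >> h.py <<'E'
def mt(P=None):
    y=np.radians(-16.9);Rz=np.array([[np.cos(y),-np.sin(y)],[np.sin(y),np.cos(y)]]);c=np.array([.5248,-.2205])
    p=tool()[0]
    # tool frame has ~(0.1,-2.6)mm offset vs top-camera frame -> mount in tool frame is shifted by (0,+2.6)
    print('TCP in mount mm',np.round(((p[:2]-np.array([0,.0026])-c)@Rz)*1000,1),round(p[2]*1000,1))
    if P is not None:
        return np.r_[c+Rz@np.array(P[:2])/1e3+np.array([0,.0026]),P[2]/1e3]
E
python3 - <<'E'
from h import *
rel(mt([-95,0,40]),-16.9)
print(manip.get_obs()['grip_width'])
im=manip.camera('wrist');cv2.imwrite('pics/wr12.png',im)
E
```

```text
TCP in mount mm [-96.7  -2.6] 111.6
pos [ 431.5 -192.3  111.6] phi -16.77 tilt [-1.e-03  5.e-04 -1.e+00]
slide [ 1.8 -2.6 71.6] turn 0.13
0.6053230698633246
```

View pics/wr12.png

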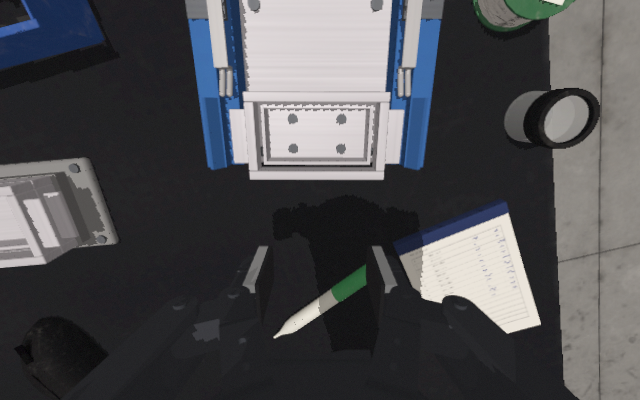

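Run:
```python
from h import *
y=np.radians(-16.9);Rz=np.array([[np.cos(y),-np.sin(y)],[np.sin(y),np.cos(y)]]);c=np.array([.5248,-.2205])
w=pix2plane('top',[(323,320),(375,298)],.006)[:,:2];print(np.round((w-c)@Rz*1000,0))
I=info('wrist')
w=pix2plane('wrist',[(275,335),(365,268),(248,176),(384,178)],.006,I)[:,:2];print(np.round((w-c)@Rz*1000,0))
w=pix2plane('wrist',[(248,176),(384,178),(256,95),(378,95)],.039,I)[:,:2];print(np.round((w-c)@Rz*1000,1))
```

```text
[[-256.   46.]
 [-173.  -53.]]
[[-254.   49.]
 [-171.  -44.]
 [ -78.   64.]
 [ -79.  -56.]]
[[-69.1  55.8]
 [-70.4 -48.4]
 [-10.9  45.6]
 [-10.7 -39.6]]
```

arm_command:
  slide:
    - [0,-1.3,25]
    - [0,-1.3,35]
    - [0,0,23]
    - [0,0,10]
    - [0,0,0]
    - [0,0,0]
  turn: [0.1,0,0,0,0,0]
  grip: [0.4,0.4,0.4,0.4,0.4,0.4]

```text
clock: 11.95
position: [0.4329, -0.19, 0.0197]
ee_rot: [0.989, -0.148, -0.0, -0.0]
ft_force: [0.3, 0.5, 0.2]
grip_width: 0.6
```

Run:
```python
from h import *
rel(mt([-84,0,18]),-16.9)
print(manip.get_obs()['ft_force'])
im=manip.camera('wrist');cv2.imwrite('pics/wr13.png',im)
im=manip.camera('scene');cv2.imwrite('pics/sc13.png',cv2.resize(im[150:250,310:430],None,fx=6,fy=6,interpolation=cv2.INTER_CUBIC))
```

```text
TCP in mount mm [-96.   0.] 19.7
pos [ 432.9 -190.    19.7] phi -16.99 tilt [-1.e-04  5.e-04 -1.e+00]
slide [12.  -0.   1.7] turn -0.09
[0.33749859 0.47685905 0.19320203]
```

View pics/wr13.png

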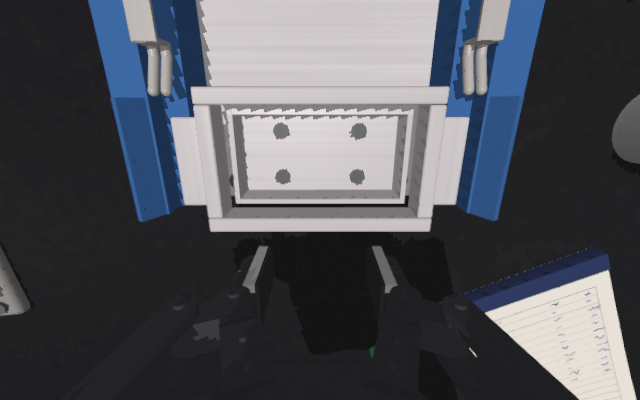

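View pics/sc13.png

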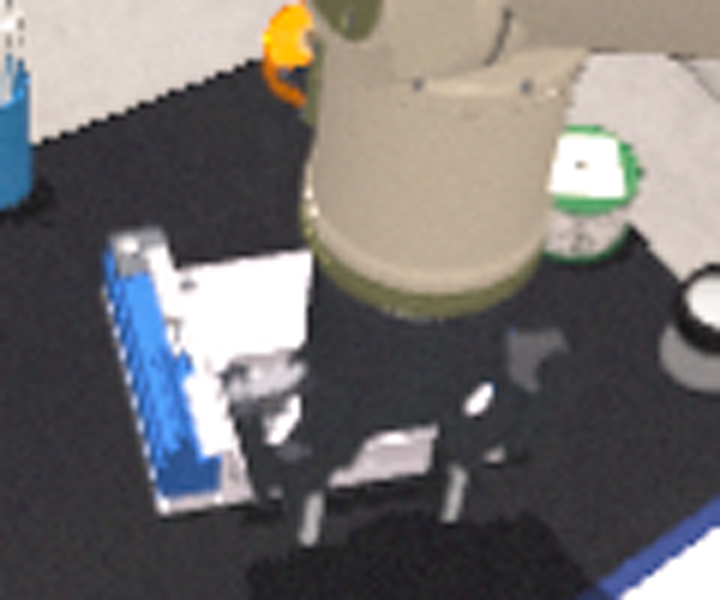

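arm_command:
  slide:
    - [4,0,1]
    - [4,0,0]
    - [3,0,0]
    - [3,0,0]
    - [3,0,0]
    - [3,0,0]
    - [3,0,0]
    - [3,0,0]
    - [3,0,0]
    - [3,0,0]
  turn: [0,0,0,0,0,0,0,0,0,0]
  grip: [0.4,0.4,0.4,0.4,0.4,0.4,0.4,0.4,0.4,0.4]

```text
clock: 12.88
position: [0.4636, -0.1996, 0.0182]
ee_rot: [0.989, -0.148, -0.0, 0.0]
ft_force: [-1.4, -0.1, 0.6]
grip_width: 0.599
```

Run:
```python
from h import *
rel(mt([-15,0,18]),-16.9)
print(manip.get_obs()['ft_force'])
im=manip.camera('wrist');cv2.imwrite('pics/wr14.png',im)
```

```text
TCP in mount mm [-63.9  -0.2] 18.2
pos [ 463.6 -199.6   18.2] phi -17.08 tilt [-0. -0. -1.]
slide [48.9 -0.4  0.2] turn -0.18
[-1.36178366 -0.09634639  0.5826738 ]
```

View pics/wr14.png

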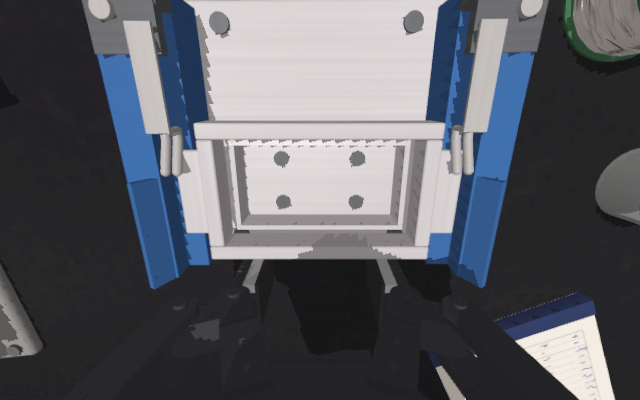

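arm_command:
  slide:
    - [3,0,0]
    - [3,0,0]
    - [3,0,0]
    - [3,0,0]
    - [3,0,0]
    - [3,0,0]
    - [3,0,0]
    - [3,0,0]
  turn: [0,0,0,0,0,0,0,0]
  grip: [0.4,0.4,0.4,0.4,0.4,0.4,0.4,0.4]

```text
clock: 13.6
position: [0.4865, -0.2066, 0.0181]
ee_rot: [0.989, -0.148, -0.0, 0.0]
ft_force: [-2.4, 0.9, -1.5]
grip_width: 0.597
```

Run:
```python
from h import *
rel(mt([-15,0,18]),-16.9)
print(manip.get_obs()['ft_force'])
im=manip.camera('wrist');cv2.imwrite('pics/wr15.png',im)
```

```text
TCP in mount mm [-39.9  -0.4] 18.1
pos [ 486.5 -206.6   18.1] phi -17.08 tilt [-1.e-04 -0.e+00 -1.e+00]
slide [24.9 -0.4  0.1] turn -0.18
[-2.35262112  0.9052428  -1.4944191 ]
```

View pics/wr15.png

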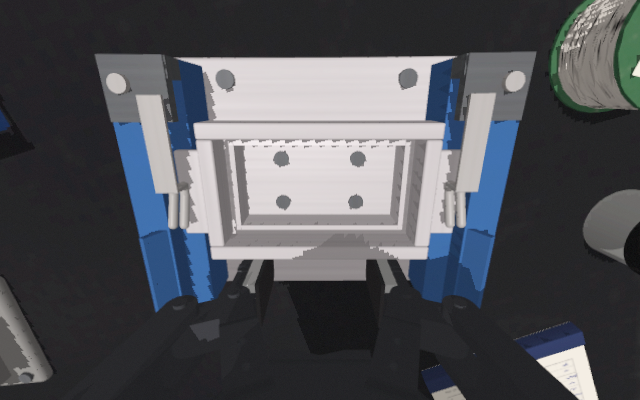

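arm_command:
  slide:
    - [3,0,0]
    - [3,0,0]
    - [3,0,0]
    - [3,0,0]
    - [3,0,0]
    - [3,0,0]
    - [2,0,0]
  turn: [0,0,0,0,0,0,0]
  grip: [0.4,0.4,0.4,0.4,0.4,0.4,0.4]

```text
clock: 14.23
position: [0.5057, -0.2125, 0.0182]
ee_rot: [0.989, -0.148, 0.0, 0.0]
ft_force: [-3.5, 1.3, 0.7]
grip_width: 0.601
```

arm_command:
  slide:
    - [1.5,0,0]
    - [1.5,0,0]
    - [1,0,0]
    - [0,0,0]
  turn: [0,0,0,0]
  grip: [0.4,0.4,0.4,0.4]

```text
clock: 14.57
position: [0.5095, -0.2137, 0.0183]
ee_rot: [0.989, -0.148, 0.0, 0.0]
ft_force: [-1.4, 0.1, -0.8]
grip_width: 0.596
```

Run:
```python
from h import *
rel(mt([-15,0,18]),-16.9)
print(manip.get_obs()['ft_force'])
im=manip.camera('wrist');cv2.imwrite('pics/wr16.png',cv2.resize(im[40:300,100:540],None,fx=1.8,fy=1.8,interpolation=cv2.INTER_CUBIC))
```

```text
TCP in mount mm [-15.8  -0.4] 18.3
pos [ 509.5 -213.7   18.3] phi -17.08 tilt [ 6.e-04 -1.e-04 -1.e+00]
slide [ 0.8 -0.4  0.3] turn -0.18
[-1.43365626  0.09212379 -0.77930878]
```

View pics/wr16.png

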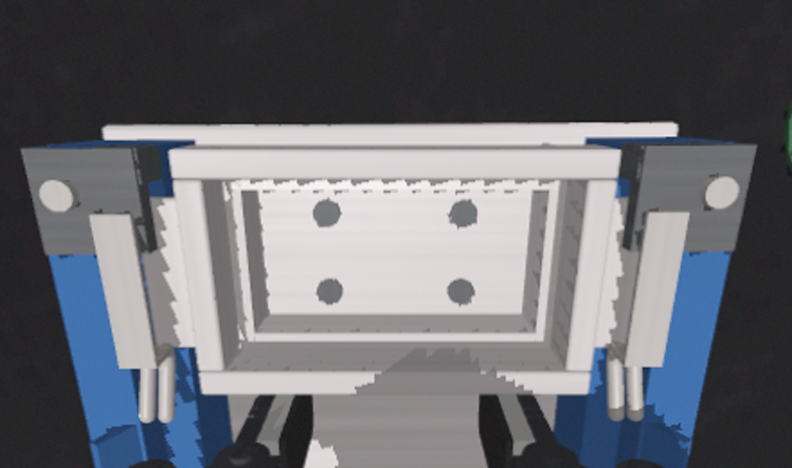

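arm_command:
  slide:
    - [1,0,0]
    - [1,0,0]
    - [0.5,0,0]
    - [0,0,0]
  turn: [0,0,0,0]
  grip: [0.4,0.4,0.4,0.4]

```text
clock: 14.95
position: [0.5121, -0.2146, 0.0184]
ee_rot: [0.989, -0.148, 0.001, 0.0]
ft_force: [0.2, 0.5, -0.6]
grip_width: 0.6
```

arm_command:
  slide:
    - [1,0,0]
    - [0.5,0,0]
    - [0,0,0]
  turn: [0,0,0]
  grip: [0.4,0.4,0.4]

```text
clock: 15.2
position: [0.5133, -0.2149, 0.0183]
ee_rot: [0.989, -0.148, 0.0, 0.0]
ft_force: [-0.1, -0.6, -0.8]
grip_width: 0.598
```

Run:
```python
from h import *
rel(mt([-15,0,18]),-16.9)
print(manip.get_obs()['ft_force'])
im=manip.camera('wrist');cv2.imwrite('pics/wr17.png',cv2.resize(im[40:300,100:540],None,fx=1.8,fy=1.8,interpolation=cv2.INTER_CUBIC))
```

```text
TCP in mount mm [-11.9  -0.4] 18.3
pos [ 513.3 -214.9   18.3] phi -17.08 tilt [ 4.e-04 -2.e-04 -1.e+00]
slide [-3.1 -0.4  0.3] turn -0.18
[-0.12559933 -0.57754436 -0.79392645]
```

View pics/wr17.png

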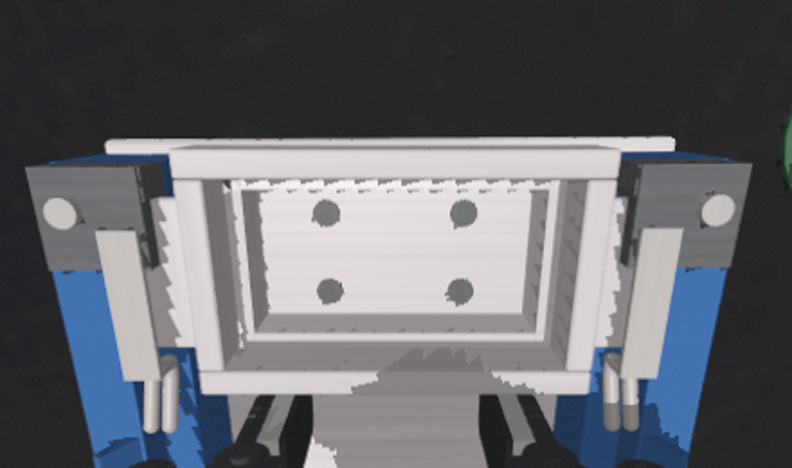

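Run:
```python
from h import *
I=info('wrist')
y=np.radians(-16.9);Rz=np.array([[np.cos(y),-np.sin(y)],[np.sin(y),np.cos(y)]]);c=np.array([.5248,-.2205])
def m(px,z):
    w=pix2plane('wrist',[(a/1.8+100,b/1.8+40) for a,b in px],z,I)[:,:2]
    return np.round((w-c)@Rz*1000,1).tolist()
print('plate rear', m([(107,140),(672,137)],.006))
print('rim front', m([(172,149),(620,149)],.039),'rim rear',m([(203,393),(589,393)],.039))
print('bolt/roof front', m([(50,271),(733,268)],.051),m([(50,271),(733,268)],.038))
print('ear rear', m([(185,347),(610,347)],.035))
print('clip tips', m([(165,430),(625,430)],.035),m([(170,355),(612,355)],.035))
```

```text
plate rear [[61.9, 85.1], [62.3, -75.7]]
rim front [[61.7, 53.3], [61.4, -47.6]] rim rear [[-0.7, 54.0], [-1.0, -48.0]]
bolt/roof front [[36.8, 78.4], [37.0, -70.5]] [[32.8, 87.5], [33.0, -79.3]]
ear rear [[10.8, 58.8], [10.4, -53.6]]
clip tips [[-14.7, 67.7], [-15.2, -61.1]] [[8.4, 63.1], [8.1, -54.4]]
```

arm_command:
  slide:
    - [0.5,0,0]
    - [0.5,0,0]
    - [0,0,0]
  turn: [0,0,0]
  grip: [0.4,0.4,0.4]

```text
clock: 15.5
position: [0.5137, -0.215, 0.0181]
ee_rot: [0.989, -0.148, -0.0, 0.0]
ft_force: [-2.4, 0.6, 0.8]
grip_width: 0.6
```

arm_command:
  slide:
    - [0.5,0,0]
    - [0.5,0,0]
    - [0,0,0]
  turn: [0,0,0]
  grip: [0.4,0.4,0.4]

```text
clock: 15.75
position: [0.5139, -0.2151, 0.018]
ee_rot: [0.989, -0.148, -0.001, 0.0]
ft_force: [-6.7, 1.5, 3.8]
grip_width: 0.601
```

arm_command:
  slide:
    - [0.5,0,0]
    - [0.5,0,0]
    - [0,0,0]
    - [0,0,0]
  turn: [0,0,0,0]
  grip: [0.4,0.4,0.4,0.4]

```text
clock: 16.08
position: [0.514, -0.2152, 0.0177]
ee_rot: [0.989, -0.148, -0.002, -0.0]
ft_force: [-10.1, 2.7, 6.1]
grip_width: 0.601
```

Run:
```python
from h import *
rel(mt([-15,0,18]),-16.9)
print(manip.get_obs()['ft_force'])
im=manip.camera('wrist');cv2.imwrite('pics/wr18.png',cv2.resize(im[40:300,100:540],None,fx=1.8,fy=1.8,interpolation=cv2.INTER_CUBIC))
```

```text
TCP in mount mm [-11.2  -0.5] 17.7
pos [ 514.  -215.2   17.7] phi -17.06 tilt [-4.1e-03  7.0e-04 -1.0e+00]
slide [-3.8 -0.5 -0.3] turn -0.16
[-10.10363244   2.70642006   6.14013445]
```

View pics/wr18.png

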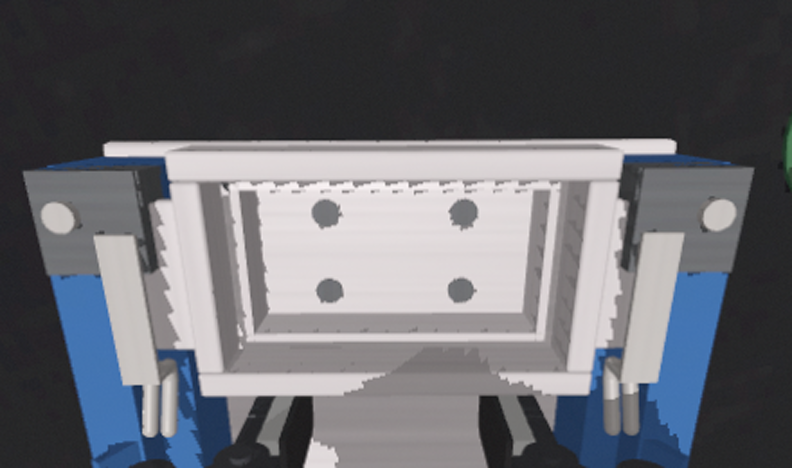

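arm_command:
  slide:
    - [-2,0,0]
    - [-5,0,0]
    - [-15,0,0]
    - [-25,0,0]
    - [-30,0,0]
    - [-10,0,-20]
    - [0,0,-30]
    - [0,0,-35]
    - [0,0,0]
    - [0,0,0]
  turn: [0,0,0,0,0,0,0,0,0,0]
  grip: [0.4,0.4,0.4,0.4,0.4,0.4,0.4,0.4,0.4,0.4]

```text
clock: 16.97
position: [0.434, -0.1909, 0.1052]
ee_rot: [0.989, -0.149, 0.002, 0.001]
ft_force: [0.2, -0.2, -0.5]
grip_width: 0.602
```

Run:
```python
from h import *
mt()
print(manip.get_obs()['ft_force'])
I=info('wrist')
im=manip.camera('wrist');cv2.imwrite('pics/wr19.png',im)
for n in ('tray_top','seat_point'):
    for r in manip.tip_of(n,'wrist')[:1]: print(n,r['score'],c2w('wrist',r['xyz'],I))
```

```text
TCP in mount mm [-94.7  -0.5] 105.2
[ 0.24755159 -0.21409418 -0.48161686]
tray_top 0.81 [ 0.55474472 -0.22998382  0.00805599]
```

View pics/wr19.png

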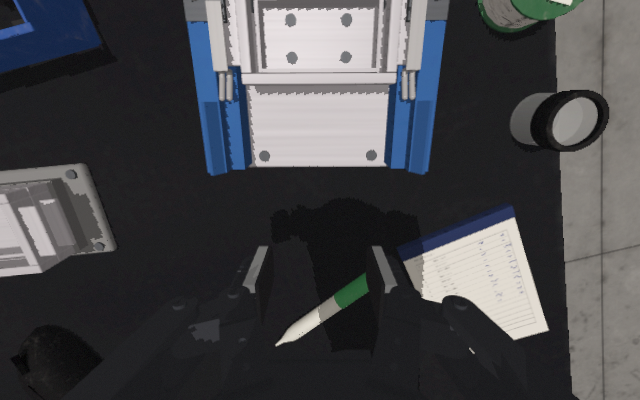

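arm_command:
  slide:
    - [20,0,0]
    - [30,0,0]
    - [0,0,0]
    - [0,0,0]
  turn: [0,0,0,0]
  grip: [0.4,0.4,0.4,0.4]

```text
clock: 17.45
position: [0.4807, -0.2042, 0.1016]
ee_rot: [0.989, -0.148, -0.001, -0.001]
ft_force: [0.7, -0.4, 0.1]
grip_width: 0.597
```

Run:
```python
from h import *
I=info('wrist')
im=manip.camera('wrist')
cv2.imwrite('pics/wr20.png',cv2.resize(im[20:220,170:470],None,fx=2.6,fy=2.6,interpolation=cv2.INTER_CUBIC))
im=manip.camera('scene');cv2.imwrite('pics/sc20.png',im)
```

```text
(no output)
```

View pics/wr20.png

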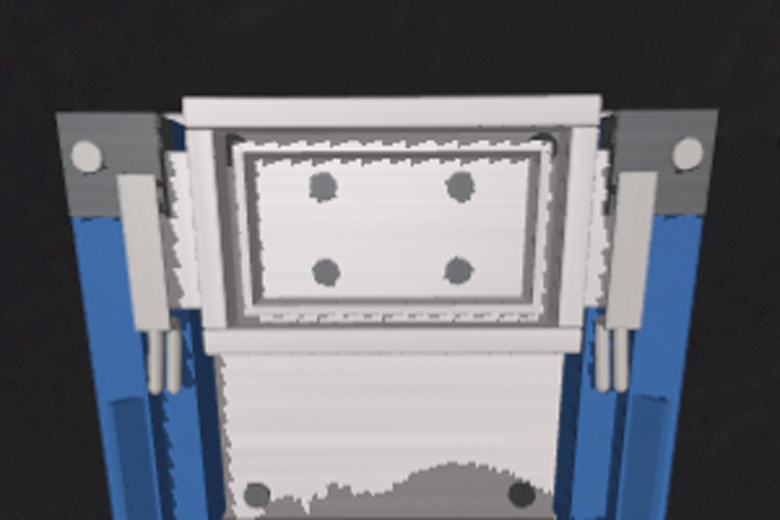

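View pics/sc20.png

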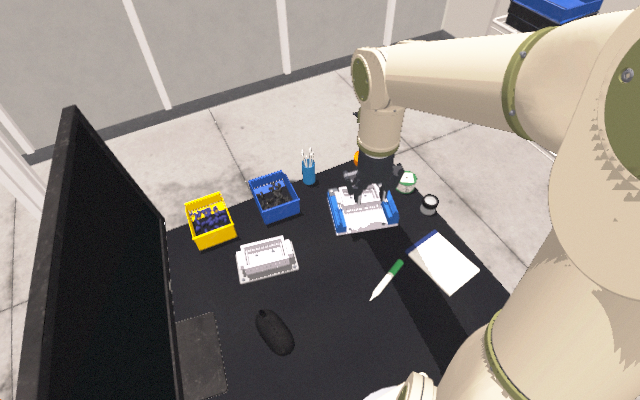

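arm_command:
  slide:
    - [0,0,-30]
    - [-30,0,-30]
    - [-40,0,-20]
    - [-40,0,0]
    - [-20,0,0]
    - [0,0,0]
    - [0,0,0]
    - [0,0,0]
    - [0,0,0]
  turn: [0,0,0,0,0,0,0,0,0]
  grip: [0.4,0.4,0.4,0.4,0.4,0.4,0.4,0.4,0.4]

```text
clock: 18.3
position: [0.3598, -0.1675, 0.1812]
ee_rot: [0.989, -0.148, 0.0, -0.0]
ft_force: [-0.9, 0.4, 1.2]
grip_width: 0.599
```

Run:
```python
from h import *
im=manip.camera('top');cv2.imwrite('pics/tp21.png',cv2.resize(im[120:280,180:470],None,fx=2.7,fy=2.7,interpolation=cv2.INTER_CUBIC))
for n in('tray_top','tray_mid','mount','stack_base'):
    for r in manip.tip_of(n,'top')[:2]: print(n,round(r['score'],2),c2w('top',r['xyz']))
im=manip.camera('scene');cv2.imwrite('pics/sc21.png',cv2.resize(im[140:300,180:440],None,fx=3,fy=3,interpolation=cv2.INTER_CUBIC))
```

```text
tray_top 0.75 [ 0.5545254  -0.23090709  0.01021618]
tray_mid 0.7 [0.4963351  0.06537388 0.02447678]
tray_mid 0.38 [ 0.52753073 -0.21679067 -0.00090293]
mount 0.91 [ 5.24404761e-01 -2.22413768e-01 -9.11327058e-05]
stack_base 0.97 [4.92675125e-01 6.31667681e-02 3.06071862e-04]
stack_base 0.48 [ 0.49339638 -0.21044264  0.00981707]
```

View pics/tp21.png

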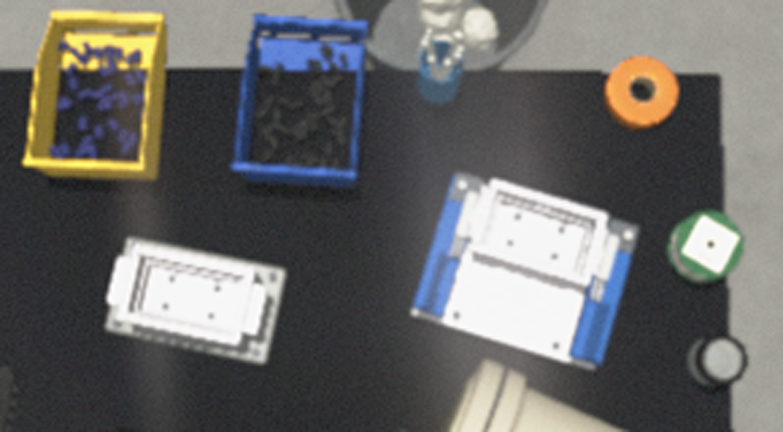

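View pics/sc21.png

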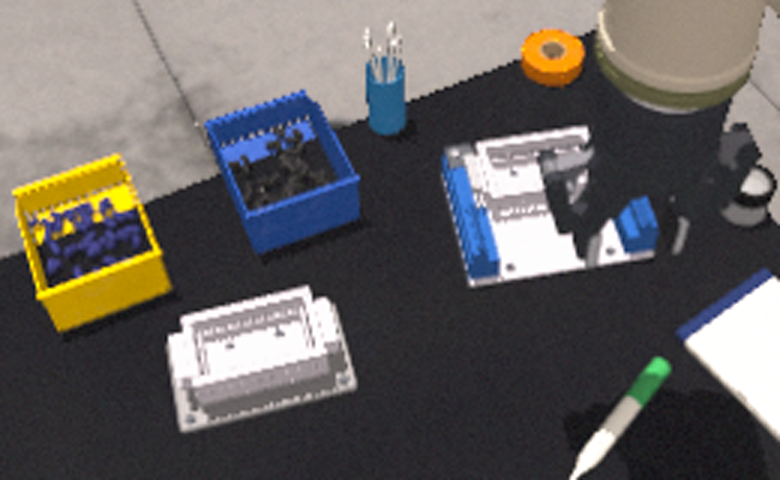

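```bash
python3 -c "
from workcell import manip
print(manip.hand_in())"
```

```text
the job is handed in; nothing more can be done
None
```

The top tray is off the stack and pushed home in the mount, and I handed the job in at about 18.4 s on the robot's clock. I gripped it by its lip, lifted it off alone, and set it level on the open front of the rails. I let go, then pushed it low on the lip with the fingertips until it met the stops.

**Last checks**
- **Fully home:** at the end of the push the force rose to about 10 N while the tray moved only a fraction of a millimetre more. The push force had fallen from 3.5 N to near zero a few millimetres earlier.
- **Clips:** the last close pictures show both ears just past the clip ends, the same on both sides. That they dropped rests on the force drop and those pictures; I could not read the clip joints.
- **Stack:** two nested trays are still in the nest block where they were.
- **Bench:** the bystanders look unmoved, and the robot was touching nothing at hand-in.

**Disagreements:** the network put the tray about 3 mm past the seat point, which is within its stated error. The wrist camera read positions along the tray about 5 mm different from the top camera. I placed the tray using its offset from the mount within each camera, and the two cameras agreed on that to about 1 mm.

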